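# Refit the griddle plate of a table grill

### The arm

A 6-joint arm with a two-finger parallel gripper is mounted at the origin on a cart in front of the work surface, level with it; the furniture and walls round the work are solid. World frame = base frame: x ahead of the robot, y to its left, z up, the work surface at z = 0. Lengths are in m, angles in rad, forces in N, time in s.
With the tool pointing down it reaches from about 0.425 to 0.95 m from the base axis. Payload 3.5 kg.
Tool frame: the origin (TCP) lies on the centre line of the jaws, within the pads' length; the fingertips stand 11 mm ahead of it and the grasp point (between the pads) lies 8 mm behind it; z points along the fingers, y is the line along which they close (so a half turn about z gives the same grasp; the last joint's range is limited). The gripper opens to 85 mm and grips with 20 to 120 N. Pads are 22 mm wide; open, the fingers measure 114 mm over their backs; the gripper's body (76 mm by 85 mm) begins 54 mm behind the grasp point. The pads swing forward as they close: fully open they stand 13 mm farther back than shut.
Start: joints at [-1.378, 0.286, 1.577, -0, 1.279, -0.15], TCP at [0.227, -0.636, 0.213] pointing down, gripper open.
Joint ranges: [-2.77, 2.77], [-0.9, 2.22], [0.21, 2.48], [-1.53, 4.67], [0.24, 2.81], [-2.84, 2.84]. Speed limits (rad/s): [2.79, 2.79, 3.14, 3.14, 3.14, 3.14].

### API

Orientations are given as a unit quaternion [x, y, z, w].
In Python, from plant import ctrl gives the robot as it stands.
- The arm moves only by the tool step_arm, never from a script. Its argument "motion" is a list of rows, each an object with "offset": the shift along the tool's x, y, z in m, a list of three; "twist": the turn about the tool's z in degrees. A call has 1 to 12 rows; each row is the pose to reach, as a shift and turn from the pose commanded when the call began, along the tool's axes at that moment; what a row does not reach only later rows make up. A row lasts 1/10 s, in which the tool goes at most 50 mm and 8.59 degrees, less where a joint would pass 70% of its speed; a pose out of reach is approached as far as the arm can. A call with a gripper value outside its range is refused whole. "gripper" is the finger opening in m, from 0 to 0.0854, set as the call begins (left out, the last holds). The fingers move at their own pace and stop on an object; "grip_force" is the grip in N (left out, the last holds). Time passes only in rows, so rows that repeat a pose let the fingers close. It gives the time, the measured TCP pose, the force, the opening and the grip force at its end, in the units of the state.
- ctrl.get_state(): the state, without advancing time (a new reading comes with each control period).
- ctrl.read_camera(name): name is "scene" or "top" or "wrist"; returns the picture (420x560x3 uint8, blue, green, red); there is no depth.
- ctrl.calibration(name): a dict with "fx", "fy", "cx", "cy" (pixels), "cam_to_world" (4x4, takes a point from camera to world coordinates). Camera axes: x right, y up, looking along -z (the intrinsics and any distortion apply to the point x, -y, -z); pixel columns grow to the right and rows downward; lengths in m; the calibration is good to about 2 mm. The wrist camera is an equidistant fisheye: a pixel r from the principal point sees the ray r / f radians off the axis. A picture is of the moment at which its call begins: read the wrist's pose just before it. calibration takes no time and is no camera call; for the wrist camera it gives the pose at the moment of the call.
- ctrl.sign_off(): hands the job in; it is judged then, once.
The state is a dict: "time": time; "qpos": joint angles; "dq": joint speeds; "joint_efforts": joint torques, N m; "eef_pos": TCP position; "tcp_rot": TCP orientation; "contact_force": force on the tool from outside, world axes, zero at the start; "wrist_torque": the same for the moment, N m; "opening": opening from 0.0 (shut) to 1.0 (fully open); "finger_force": force on a finger pad.
Only numpy, scipy, OpenCV 4.12 (cv2) and the standard library are available. Lean on these libraries where they do the work, as an engineer would, in place of code of your own. Each camera call takes 0.05 s, during which the arm holds its last target. There are 200 camera calls.

### The job

The griddle plate of the table grill was put back carelessly and is propped up on the grill's locating pin. Slide it back under the two rear hooks until the hole in its front tab sits over the pin and the plate drops flat onto the grill, then push the side catch fully home over the plate's edge. Leave the mug, the salt shaker and the onion where they are.

Things in the scene. Friction and masses are not known exactly. Their poses are not given: they have to be found in the camera images.
- grill: Fixed table grill, black housing, flat aluminium deck 65 mm above the worktop; 248 mm deep, 280 mm wide (y -122 to +158). Origin on the worktop below the centre of the plate's home place; x points from its front (dial side) to its back, y left, z up. Turned up to 0.3 rad. The plate's home: x -75 to 75, y -95 to 95 mm, flat on the deck.
- hooks (a point): Middle between the two steel rear hooks, at deck height, 62 mm behind the grill's origin. Hooks at y +-55 mm, 30 mm wide; lips 13.5 mm over the deck start here, stems 22 mm further back stop the plate's rear edge 9 mm past home. Cheeks outside them leave the plate 2.5 mm either side; they start 20 mm in front of this point, flared. Axes as the grill's.
- pin_foot (a point): Foot of the grill's fixed locating pin, at deck height on its axis (grill frame x -91, y 0, z 65 mm). The pin is steel, 14 mm thick, 8 mm high, its top 4 mm tapering to 9 mm. Axes as the grill's.
- plate_mid (a point): Centre of the loose griddle plate: dark metal, ribbed top, 150 mm front to back, 190 mm wide, 10 mm thick, 0.65 kg, plus a tab 60 mm wide standing 40 mm out of its front edge. Axes: x to its rear edge, y left, z up. Starts 40 to 66 mm too far forward, up to 7 mm sideways, turned up to 0.05 rad; rear edge on the deck, front part propped on the pin.
- plate_hole (a point): Centre of the 20 mm hole in the plate's front tab, at the plate's underside, on its centre line 91 mm in front of the plate's centre and 166 mm in front of its rear edge. Axes as the plate's.
- plate_bar (a point): Middle of the plate's steel bow handle: a straight round bar 9 mm thick, 60 mm long along the plate's y, its centre line 45 mm above the plate's underside (35 mm above its top), 46 mm behind the hole. Axes as the plate's. Can be gripped from above, fingers closing along the plate's x. While the front is propped up the plate tilts back and the bar leans about 2 mm rearward of that.
- catch (a joint): Side catch left of the plate: 0 = open (out to the left), 0.026 m = fully home. Slides along the grill's -y, stays where left, needs 2 to 4 N. Its steel tongue, 38 mm wide, passes 1.5 mm over the edge of a plate that lies flat, and butts against a plate still propped up.
- catch_thumb (a point): Middle of the black ribbed thumb-piece of the catch, 34 mm along the grill's x, 14 mm along y, 22 mm high, its top 38 mm above the deck, 11 mm above this point. Moves with the catch; when open it lies at grill x -28, y +138 mm.
- mug (a point): The green and white mug, 101 mm high and 78 mm across, standing on the worktop left of the grill; point on its axis 50 mm up. To be left alone.
- salt (a point): The salt shaker, 90 mm high and 44 mm thick, standing right of the grill; point on its axis 45 mm up. To be left alone.
- onion_mid (a point): The red onion, about 65 mm, lying behind and left of the grill; point at its centre 35 mm up. To be left alone.

How it is judged:
By the outcome, as a careful person would: the job done as asked, in the order asked, and still so for the second after the job is handed in, with the robot touching nothing.
It also fails if it takes over 48 s, if anything falls off the work surface, if the arm or the gripper's body presses on something with over 40 N, if the wrist force passes 120 N, or if a joint passes its speed limit or range.

## Working session

There is one attempt and no reset: what is moved stays moved. The work goes in short steps, Python scripts to look and compute and a tool call to move; the robot and the scene stay as the last step left them, time stands still between calls to the robot, and variables do not carry over. Pictures are saved under pics/ and viewed, at most 10 in all, crops included, and the job is handed in when it is done.

Besides the shell and the picture viewer there is one more tool, called after "Call:" by a JSON object that holds its "fn" and its "kwargs", one argument or row to a line. step_arm: Moves the arm, as the interface text tells. Its arguments: {"type":"object","properties":{"motion":{"type":"array"},"gripper":{"type":"number"},"grip_force":{"type":"number"}},"required":["motion"]}

```bash
mkdir -p pics; ls; cat > h.py <<'E'
import numpy as np, cv2
from plant import ctrl
from scipy.spatial.transform import Rotation as R
def ray(name,u,v,c=None):
    c=c or ctrl.calibration(name); T=np.array(c["cam_to_world"])
    a=(u-c["cx"])/c["fx"]; b=(v-c["cy"])/c["fy"]
    if name=="wrist":
        r=np.hypot(a,b); s=np.sin(r)/max(r,1e-9); d=np.array([a*s,-b*s,-np.cos(r)])
    else: d=np.array([a,-b,-1])
    return T[:3,3],T[:3,:3]@d
def at_z(name,u,v,z,c=None):
    o,d=ray(name,u,v,c); return o+d*(z-o[2])/d[2]
def proj(name,P,c=None):
    c=c or ctrl.calibration(name); T=np.array(c["cam_to_world"]); p=T[:3,:3].T@(np.array(P)-T[:3,3])
    a,b,w=p[0],-p[1],-p[2]
    if name=="wrist":
        h=np.hypot(a,b); t=np.arctan2(h,w); a,b=a/h*t,b/h*t
    else: a,b=a/w,b/w
    return np.array([c["fx"]*a+c["cx"],c["fy"]*b+c["cy"]])
def state():
    s=ctrl.get_state(); print("t",s["time"],"p",np.round(s["eef_pos"],4),"F",np.round(s["contact_force"],1),"op",s["opening"]); print(np.round(R.from_quat(s["tcp_rot"]).as_matrix(),3)); return s
E
python3 - <<'E'
from h import *
state()
for n in("scene","top"):
    im=ctrl.read_camera(n); cv2.imwrite(f"pics/{n}0.png",cv2.resize(im,(800,600),interpolation=cv2.INTER_CUBIC)); cv2.imwrite(f"{n}0.png",im)
    c=ctrl.calibration(n); print({k:np.round(v,3) for k,v in c.items()})
E
```

```text
pics
t 0.0 p [ 0.2268 -0.635   0.2114] F [-0.3 -0.1  0.8] op 1.0016725500517303
[[ 0.942  0.336 -0.   ]
 [ 0.336 -0.942  0.002]
 [ 0.    -0.002 -1.   ]]
{'fx': np.float64(412.535), 'fy': np.float64(412.535), 'cx': np.float64(280.74), 'cy': np.float64(208.337), 'cam_to_world': array([[-0.551,  0.521, -0.652, -0.203],
       [-0.835, -0.355,  0.421,  0.498],
       [-0.012,  0.776,  0.631,  0.854],
       [ 0.   ,  0.   ,  0.   ,  1.   ]])}
{'fx': np.float64(530.044), 'fy': np.float64(530.044), 'cx': np.float64(276.167), 'cy': np.float64(211.122), 'cam_to_world': array([[-0.012,  0.981, -0.194,  0.278],
       [-1.   , -0.012,  0.   , -0.008],
       [-0.002,  0.194,  0.981,  1.471],
       [ 0.   ,  0.   ,  0.   ,  1.   ]])}
```

View pics/scene0.png

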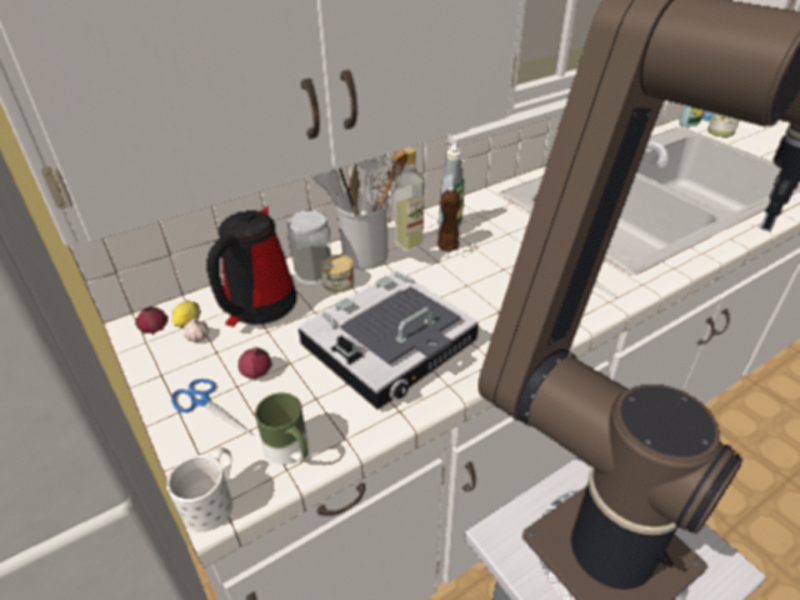

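View pics/top0.png

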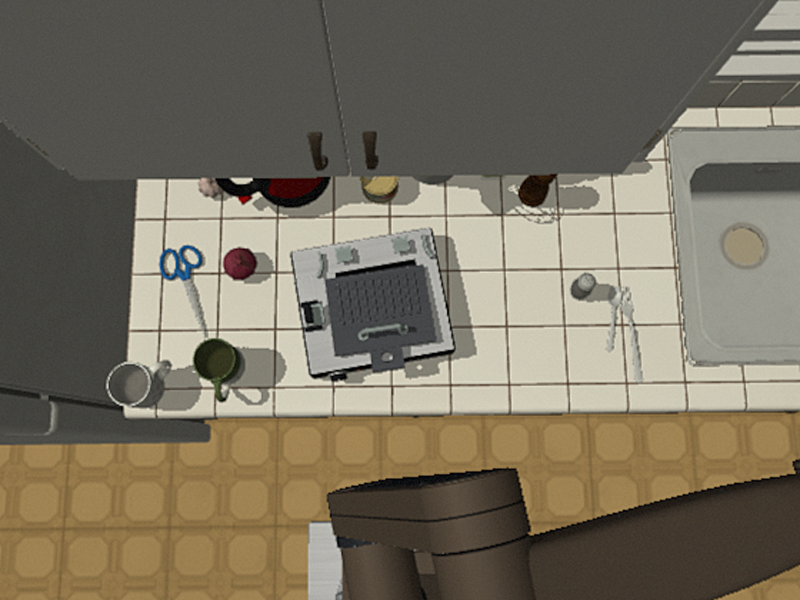

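The top view shows the grill at (300-455, 230-377), the plate with its bar at about (385,331), the hole at about (388,356), the catch at (313,316), the salt at (583,287), the mug at (215,360) and the onion at (240,263). Next I'll enlarge the grill.

```bash
python3 - <<'E'
import cv2
im=cv2.imread("top0.png"); cv2.imwrite("pics/crop.png",cv2.resize(im[155:275,195:330],(675,600),interpolation=cv2.INTER_CUBIC))
E
```

```text
(no output)
```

View pics/crop.png

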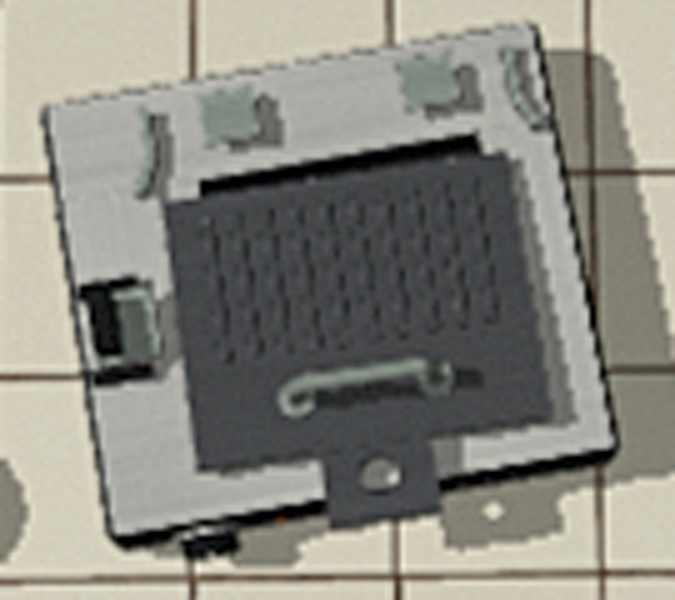

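```bash
python3 - <<'E'
from h import *
c=ctrl.calibration("top")
f=lambda u,v,z: at_z("top",195+u/5,155+v/5,z,c)
RL,RR,FR,FL=[f(*p,.065) for p in((45,108),(535,28),(617,448),(115,545))]
print("deck",RL,RR,FR,FL,"W",np.linalg.norm(RL-RR),np.linalg.norm(FL-FR),"D",np.linalg.norm(RL-FL),np.linalg.norm(RR-FR))
ex=(RL+RR-FL-FR)[:2]; ey=(RL+FL-RR-FR)[:2]
yaw=np.arctan2(ex[1],ex[0]); yaw2=np.arctan2(-ey[0],ey[1]); print("yaw",yaw,yaw2)
th=(yaw+yaw2)/2
A=np.array([[np.cos(th),-np.sin(th)],[np.sin(th),np.cos(th)]])
cen=((RL+RR+FL+FR)/4)[:2]
# centre y = +18mm
def g(p,o): return A.T@(p[:2]-o)
HL,HR=f(230,115,.0815),f(428,82,.0815); print("hooks",HL,HR,np.linalg.norm(HL-HR), "yaw",np.arctan2(-(HL-HR)[0],(HL-HR)[1]))
o=cen-A@[0,.018]; print("centre",cen,"rel hooks mid",g((HL+HR)/2,o),"corners",g(RL,o),g(FR,o))
th_=f(105,325,.103); print("thumb",th_,g(th_,o))
for n,u,v,z in(("pRL",165,203,.075),("pRR",515,152,.075),("pFL",198,472,.086),("pFR",550,422,.086),("hole",382,473,.087),("barL",285,395,.123),("barR",450,372,.123)):
    p=f(u,v,z); print(n,p,g(p,o))
for n,u,v,z in(("mug",215,360,.1),("salt",583,287,.09),("onion",240,263,.05)): print(n,at_z("top",u*.7,v*.7,z,c))
E
```

```text
deck [0.65421693 0.188736   0.065     ] [ 0.69640562 -0.08075646  0.065     ] [ 0.46284943 -0.11959266  0.065     ] [0.41427698 0.1481001  0.065     ] W 0.2727747659395701 0.2720637729855114 D 0.24335664420994227 0.2367630548154071
yaw 0.16629113420271285 0.1673761564069348
hooks [0.64464079 0.08620678 0.0815    ] [ 0.66178669 -0.02121027  0.0815    ] 0.10877685623935997 yaw 0.15828458705119575
centre [0.55693724 0.03412174] rel hooks mid [0.09467016 0.0004113 ] corners [0.12160438 0.15431318] [-0.11830739 -0.11795586]
thumb [0.526055   0.15022495 0.103     ] [-0.01117326  0.1376195 ]
pRL [0.59772052 0.12171687 0.075     ] [0.05476314 0.09760641]
pRR [ 0.62373262 -0.06791124  0.075     ] [ 0.04892428 -0.0937084 ]
pFL [0.45005976 0.10251675 0.086     ] [-0.09403581  0.10319353]
pFR [ 0.47430808 -0.08298627  0.086     ] [-0.10092895 -0.08376057]
hole [0.44823895 0.00584029 0.087     ] [-0.1118855   0.00816174]
barL [0.48471295 0.05495964 0.123     ] [-0.06776114  0.05054219]
barR [ 0.49565237 -0.03006325  0.123     ] [-0.07109257 -0.03511681]
mug [0.44417064 0.31997824 0.1       ]
salt [ 0.57387693 -0.3597894   0.09      ]
onion [0.63807038 0.28999197 0.05      ]
```

Deck size, hook spacing and yaw (about 0.167) all match the given sizes. The plate sits about 40 mm forward and 6 to 8 mm left, turned about -0.04. Moving above the bar.

Call:
{"fn": "step_arm", "kwargs": {
  "motion": [
    {"offset": [0.037, -0.044, 0.0], "twist": -7},
    {"offset": [0.074, -0.088, 0.0], "twist": -14},
    {"offset": [0.111, -0.132, 0.0], "twist": -21},
    {"offset": [0.148, -0.176, 0.0], "twist": -28},
    {"offset": [0.186, -0.22, 0.0], "twist": -35},
    {"offset": [0.223, -0.264, 0.0], "twist": -42},
    {"offset": [0.26, -0.308, 0.0], "twist": -49},
    {"offset": [0.297, -0.352, 0.0], "twist": -56},
    {"offset": [0.334, -0.396, 0.0], "twist": -63},
    {"offset": [0.371, -0.44, 0.0], "twist": -70},
    {"offset": [0.41, -0.484, 0.0], "twist": -78},
    {"offset": [0.446, -0.526, 0.0], "twist": -78}
  ]
}}

```text
time: 1.3
eef_pos: [0.438, -0.072, 0.2127]
tcp_rot: [0.658, 0.753, 0.0, 0.0]
contact_force: [0.4, -0.4, -0.9]
opening: 1.001
finger_force: 0.0
```

Call:
{"fn": "step_arm", "kwargs": {
  "motion": [
    {"offset": [0, 0, 0], "twist": 0},
    {"offset": [0, 0, 0], "twist": 0},
    {"offset": [0, 0, 0], "twist": 0}
  ]
}}

```text
time: 1.6
eef_pos: [0.4376, -0.0746, 0.2125]
tcp_rot: [0.659, 0.752, -0.0, -0.0]
contact_force: [0.6, -0.5, -0.4]
opening: 1.0
finger_force: 0.0
```

```bash
python3 - <<'E'
from h import *
s=state(); c=ctrl.calibration("wrist"); im=ctrl.read_camera("wrist"); cv2.imwrite("w1.png",im); cv2.imwrite("pics/w1.png",cv2.resize(im,(800,600),interpolation=cv2.INTER_CUBIC))
import pickle; pickle.dump(c,open("w1.pkl","wb")); print(c); print(s["qpos"])
E
```

```text
t 1.6 p [ 0.4376 -0.0746  0.2125] F [ 0.6 -0.5 -0.4] op 0.9997781825995729
[[-0.132  0.991 -0.001]
 [ 0.991  0.132 -0.   ]
 [-0.    -0.001 -1.   ]]
{'fx': 325.19226210127806, 'fy': 325.19226210127806, 'cx': 276.7930547852577, 'cy': 205.07189825909845, 'cam_to_world': array([[ 9.91215915e-01, -1.26966345e-01, -3.70210351e-02,
         4.28159111e-01],
       [ 1.32253381e-01,  9.52074163e-01,  2.75796722e-01,
        -4.13945079e-03],
       [ 2.29869341e-04, -2.78270257e-01,  9.60502791e-01,
         3.72774081e-01],
       [ 0.00000000e+00,  0.00000000e+00,  0.00000000e+00,
         1.00000000e+00]])}
[-3.97949162e-01 -2.46346578e-01  2.11861254e+00 -4.54646350e-04
  1.27001821e+00 -5.30398941e-01]
```

View pics/w1.png

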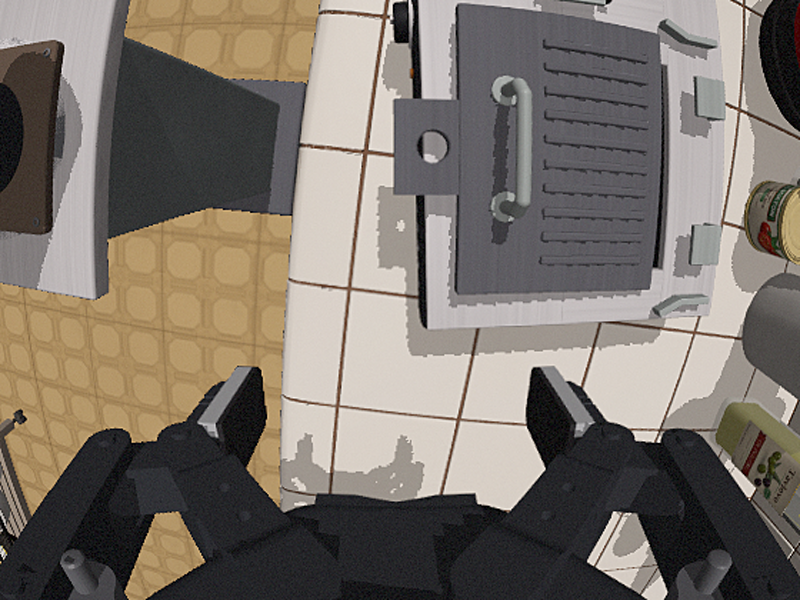

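The wrist view shows the bar running from (522,82) to (522,213), the hole at (433,147), and the hook lips' front edges at x≈695 (rows 77-119 and 224-264).

```bash
python3 - <<'E'
from h import *
import pickle; c=pickle.load(open("w1.pkl","rb"))
f=lambda u,v,z: at_z("wrist",u*.7,v*.7,z,c)
th=.163; A=np.array([[np.cos(th),-np.sin(th)],[np.sin(th),np.cos(th)]])
o=np.array([.55694,.03412])+A@[.0165,-.018]; print("top origin",o)
g=lambda p: np.round(A.T@(p[:2]-o),4)
for n,u,v,z in(("bar L",524,82,.122),("bar R",523,213,.122),("bar C",523,147,.122),("hole",433,147,.087),("hL a",695,77,.082),("hL b",697,119,.082),("hR a",691,224,.082),("hR b",691,264,.082),("FR",427,328,.065),("RR",712,314,.065),("pRL",660,33,.075),("pRR",640,290,.075),("pFR",456,292,.084),("pFL",457,3,.084)):
    p=f(u,v,z); print(n,np.round(p,4),g(p))
E
```

```text
top origin [0.57614232 0.0190362 ]
bar L [0.4912 0.0512 0.122 ] [-0.0786  0.0456]
bar R [ 0.5018 -0.0211  0.122 ] [-0.0799 -0.0275]
bar C [0.4957 0.015  0.122 ] [-0.08    0.0091]
hole [0.4496 0.0082 0.087 ] [-0.1266  0.0098]
hL a [0.6298 0.0994 0.082 ] [0.066  0.0706]
hL b [0.6355 0.0688 0.082 ] [0.0666 0.0395]
hR a [ 0.6455 -0.0075  0.082 ] [ 0.0641 -0.0374]
hR b [ 0.6539 -0.0364  0.082 ] [ 0.0677 -0.0674]
FR [ 0.4656 -0.1151  0.065 ] [-0.1309 -0.1145]
RR [ 0.7044 -0.0757  0.065 ] [ 0.1112 -0.1143]
pRL [0.6004 0.1257 0.075 ] [0.0413 0.1013]
pRR [ 0.6176 -0.0636  0.075 ] [ 0.0275 -0.0883]
pFR [ 0.4783 -0.0812  0.084 ] [-0.1128 -0.083 ]
pFL [0.4524 0.104  0.084 ] [-0.1083  0.1039]
```

Call:
{"fn": "step_arm", "kwargs": {
  "motion": [
    {"offset": [0.041, 0.035, 0]},
    {"offset": [0.081, 0.07, 0]},
    {"offset": [0.081, 0.07, 0.03]},
    {"offset": [0.081, 0.07, 0.06]},
    {"offset": [0.081, 0.07, 0.08]},
    {"offset": [0.081, 0.07, 0.1]},
    {"offset": [0.081, 0.07, 0.1025]},
    {"offset": [0.081, 0.07, 0.1025]},
    {"offset": [0.081, 0.07, 0.1025]}
  ],
  "gripper": 0.05
}}

```text
invalid input at $.motion[0]: expected keys offset, twist
```

```bash
python3 - <<'E'
from h import *
s=state(); c=ctrl.calibration("wrist"); im=ctrl.read_camera("wrist"); cv2.imwrite("w2.png",im); cv2.imwrite("pics/w2.png",cv2.resize(im,(800,600),interpolation=cv2.INTER_CUBIC))
import pickle; pickle.dump(c,open("w2.pkl","wb"))
E
```

```text
t 1.65 p [ 0.4376 -0.0751  0.2126] F [ 0.3 -0.  -0.1] op 1.0016691815048384
[[-0.131  0.991 -0.   ]
 [ 0.991  0.131 -0.   ]
 [-0.    -0.    -1.   ]]
```

View pics/w2.png

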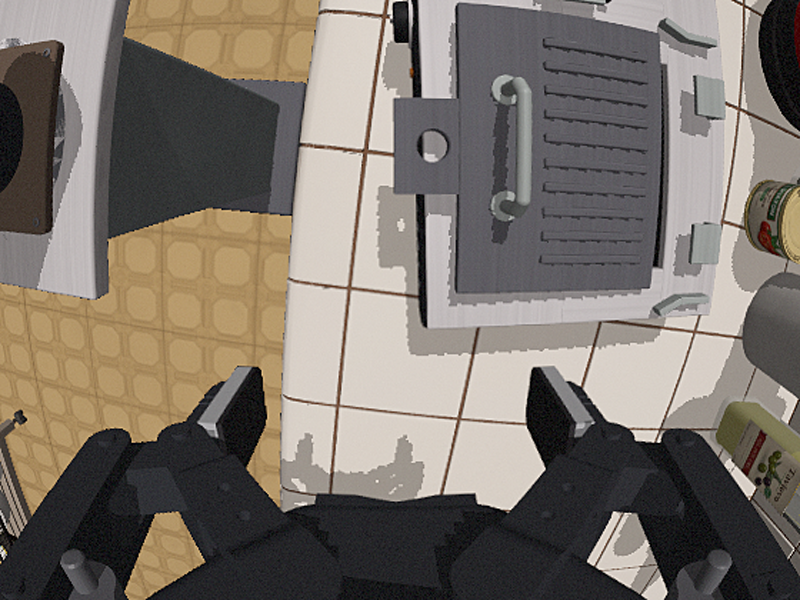

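The move was refused because the rows lacked a "twist" key, so the view is unchanged. Resending.

Call:
{"fn": "step_arm", "kwargs": {
  "motion": [
    {"offset": [0.041, 0.035, 0], "twist": 0},
    {"offset": [0.081, 0.07, 0], "twist": 0},
    {"offset": [0.081, 0.07, 0.03], "twist": 0},
    {"offset": [0.081, 0.07, 0.06], "twist": 0},
    {"offset": [0.081, 0.07, 0.08], "twist": 0},
    {"offset": [0.081, 0.07, 0.1], "twist": 0},
    {"offset": [0.081, 0.07, 0.1025], "twist": 0},
    {"offset": [0.081, 0.07, 0.1025], "twist": 0},
    {"offset": [0.081, 0.07, 0.1025], "twist": 0}
  ],
  "gripper": 0.05
}}

```text
time: 2.6
eef_pos: [0.4975, 0.0146, 0.1116]
tcp_rot: [0.659, 0.752, 0.001, 0.001]
contact_force: [-0.0, 0.4, 0.8]
opening: 0.585
finger_force: 0.0
```

```bash
python3 - <<'E'
from h import *
s=state(); c=ctrl.calibration("wrist"); im=ctrl.read_camera("wrist"); cv2.imwrite("w3.png",im); cv2.imwrite("pics/w3.png",cv2.resize(im,(800,600),interpolation=cv2.INTER_CUBIC))
import pickle; pickle.dump(c,open("w3.pkl","wb"))
E
```

```text
t 2.6 p [0.4975 0.0146 0.1116] F [-0.   0.4  0.8] op 0.585372098924968
[[-0.132  0.991  0.002]
 [ 0.991  0.132 -0.   ]
 [-0.001  0.002 -1.   ]]
```

View pics/w3.png

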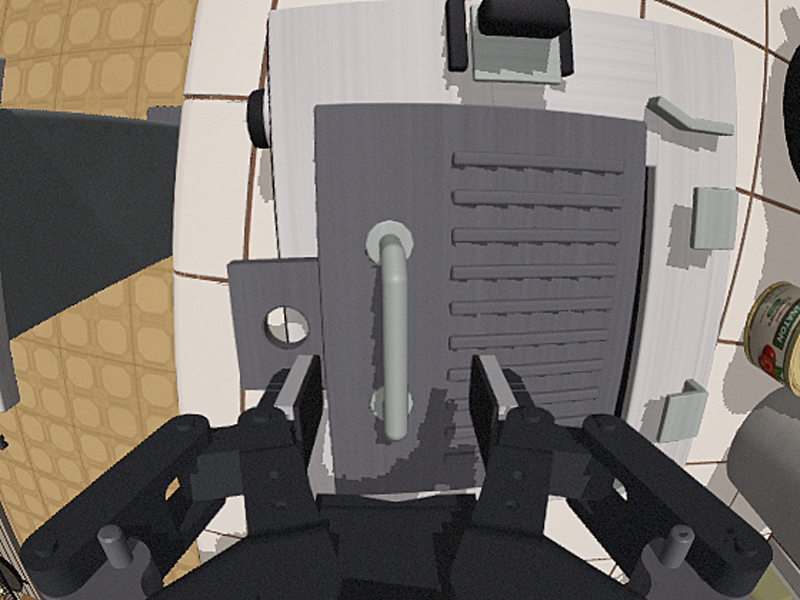

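The bar lies between the pads, at column ≈397 and rows 245-440, with the hole at (287,324) and the hook lips at (695,218) and (665,415).

```bash
python3 - <<'E'
from h import *
import pickle; c=pickle.load(open("w3.pkl","rb"))
f=lambda u,v,z: at_z("wrist",u*.7,v*.7,z,c)
th=.163; A=np.array([[np.cos(th),-np.sin(th)],[np.sin(th),np.cos(th)]])
o=np.array([.5788,.0208])
g=lambda p: np.round(A.T@(p[:2]-o),4)
for n,u,v,z in(("bar L",397,262,.122),("bar R",397,438,.122),("hole",287,324,.087),("hL a",695,188,.082),("hL b",695,248,.082),("hR b",661,442,.082),("hR a",669,393,.082),("pFL",317,104,.084),("pRL",645,122,.075),("thumb",523,20,.103),("thumbedge f",481,25,.103),("thumb edge r",567,25,.103)):
    p=f(u,v,z); print(n,np.round(p,4),g(p))
print(proj("wrist",[.4975,.0146,.1116],c)/.7, proj("wrist",[.4975,.0146,.1196],c)/.7)
E
```

```text
bar L [0.4929 0.0527 0.122 ] [-0.0796  0.0454]
bar R [ 0.502  -0.0152  0.122 ] [-0.0816 -0.0231]
hole [0.4508 0.0121 0.087 ] [-0.1277  0.0122]
hL a [0.6287 0.1001 0.082 ] [0.0621 0.0702]
hL b [0.6361 0.072  0.082 ] [0.0648 0.0412]
hR b [ 0.6548 -0.0363  0.082 ] [ 0.0658 -0.0687]
hR a [ 0.6468 -0.0053  0.082 ] [ 0.0629 -0.0368]
pFL [0.4539 0.1051 0.084 ] [-0.1095  0.1034]
pRL [0.5988 0.1247 0.075 ] [0.0366 0.0993]
thumb [0.5275 0.1468 0.103 ] [-0.0302  0.1326]
thumbedge f [0.5121 0.1412 0.103 ] [-0.0463  0.1296]
thumb edge r [0.5448 0.1493 0.103 ] [-0.0127  0.1323]
[395.43461734 356.03534555] [395.50193151 365.01767076]
```

Call:
{"fn": "step_arm", "kwargs": {
  "motion": [
    {"offset": [0, 0, 0], "twist": 0},
    {"offset": [0, 0, 0], "twist": 0},
    {"offset": [0, 0, 0], "twist": 0},
    {"offset": [0, 0, 0], "twist": 0},
    {"offset": [0, 0, 0], "twist": 0},
    {"offset": [0, 0, 0], "twist": 0}
  ],
  "gripper": 0.0,
  "grip_force": 40
}}

```text
time: 3.25
eef_pos: [0.4966, 0.0156, 0.1103]
tcp_rot: [0.658, 0.753, -0.0, -0.0]
contact_force: [0.3, -0.4, 0.5]
opening: 0.001
finger_force: 0.0
```

```bash
python3 - <<'E'
from h import *
s=state(); print(s["finger_force"]); im=ctrl.read_camera("wrist"); cv2.imwrite("w4.png",im); cv2.imwrite("pics/w4.png",cv2.resize(im,(800,600),interpolation=cv2.INTER_CUBIC))
E
```

```text
t 3.25 p [0.4966 0.0156 0.1103] F [ 0.3 -0.4  0.5] op 0.0011742136422028442
[[-0.133  0.991 -0.   ]
 [ 0.991  0.133 -0.   ]
 [-0.    -0.    -1.   ]]
0.0
```

View pics/w4.png

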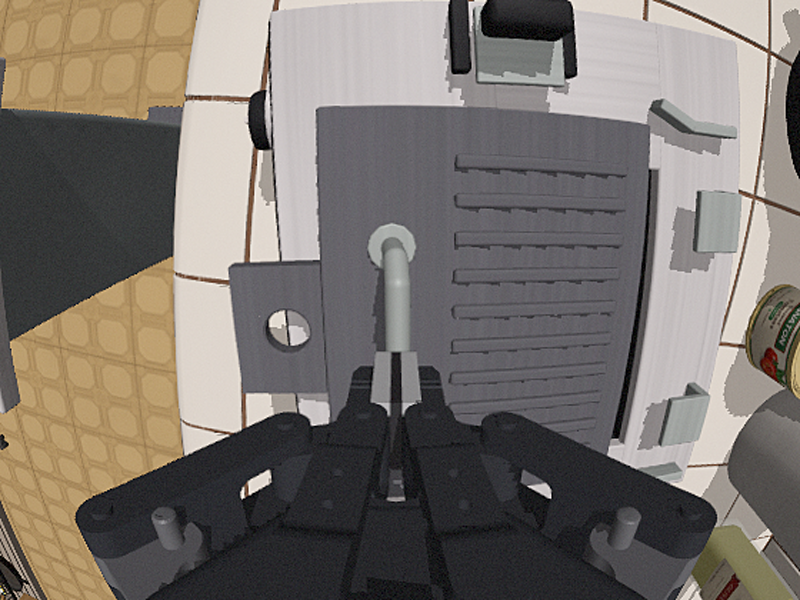

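The fingers shut fully without holding the bar and appear to sit in front of or above it. I'll triangulate the bar's real height.

```bash
python3 - <<'E'
from h import *
import pickle; c1=pickle.load(open("w1.pkl","rb")); c3=pickle.load(open("w3.pkl","rb")); ct=ctrl.calibration("top")
def tri(*rs):
    M=np.zeros((3,3));b=np.zeros(3)
    for o,d in rs:
        d=d/np.linalg.norm(d);Q=np.eye(3)-np.outer(d,d);M+=Q;b+=Q@o
    p=np.linalg.solve(M,b); return np.round(p,4),[round(float(np.linalg.norm(np.cross(p-o,d/np.linalg.norm(d))))*1e3,1) for o,d in rs]
w=lambda c,u,v: ray("wrist",u*.7,v*.7,c)
T=lambda u,v: ray("top",195+u/5,155+v/5,ct)
print("hole",tri(w(c1,433,147),w(c3,287,324)),tri(w(c1,433,147),w(c3,287,324),T(382,473)))
print("barR",tri(w(c1,522,215),w(c3,397,439)))
print("barL",tri(w(c1,524,84),w(c3,397,262)))
print("hookL",tri(w(c1,695,77),w(c3,695,188)),tri(w(c1,697,119),w(c3,695,248)))
print("pFL",tri(w(c1,457,3),w(c3,317,104)))
print("c3",c3["cam_to_world"])
im=cv2.imread("w4.png"); cv2.imwrite("pics/w4c.png",cv2.resize(im[200:370,200:360],(640,680))[:600])
im=cv2.imread("w3.png"); 
E
```

```text
hole (array([0.4497, 0.0088, 0.0794]), [0.5, 0.5]) (array([0.4495, 0.0076, 0.0771]), [1.3, 1.0, 1.6])
barR (array([ 0.5037, -0.0228,  0.1119]), [0.7, 0.7])
barL (array([0.4931, 0.0514, 0.1158]), [0.1, 0.1])
hookL (array([0.6316, 0.1004, 0.0787]), [0.4, 0.4]) (array([0.6426, 0.0713, 0.0729]), [0.5, 0.5])
pFL (array([0.4529, 0.1057, 0.0791]), [0.2, 0.2])
c3 [[ 0.99130304 -0.12551857 -0.03953958  0.48764406]
 [ 0.13156476  0.95210563  0.27601734  0.08516126]
 [ 0.00300055 -0.27881884  0.96033903  0.27184974]
 [ 0.          0.          0.          1.        ]]
```

View pics/w4c.png

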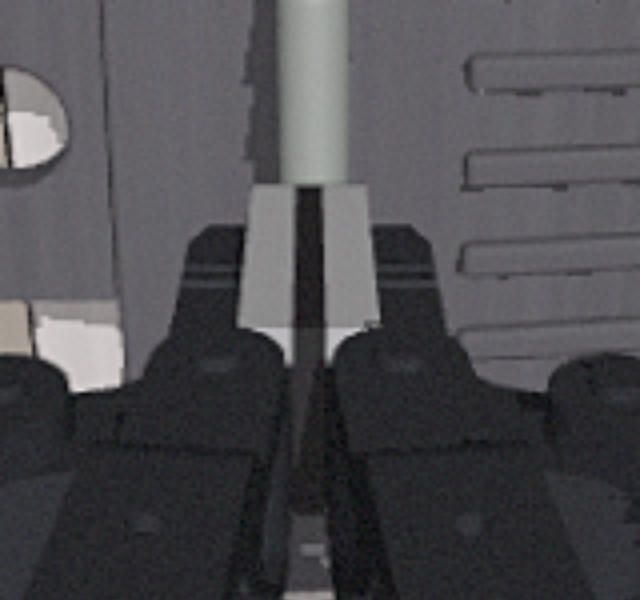

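Call:
{"fn": "step_arm", "kwargs": {
  "motion": [
    {"offset": [0, 0, 0.001], "twist": 0},
    {"offset": [0, 0, 0.002], "twist": 0},
    {"offset": [0, 0, 0.003], "twist": 0},
    {"offset": [0, 0, 0.004], "twist": 0},
    {"offset": [0, 0, 0.004], "twist": 0}
  ]
}}

```text
time: 3.8
eef_pos: [0.4964, 0.0156, 0.1061]
tcp_rot: [0.658, 0.753, -0.0, -0.0]
contact_force: [1.4, -0.1, 0.3]
opening: 0.001
finger_force: 0.0
```

```bash
python3 - <<'E'
from h import *
s=state(); c=ctrl.calibration("wrist")
# height of the pad front edge seen at (277,246), known vertical line at tcp + 11mm toward camera
M=R.from_quat(s["tcp_rot"]).as_matrix(); 
for dz in(-.02,-.01,0,.011): print(dz,proj("wrist",s["eef_pos"]+M@[.011,0,dz],c), proj("wrist",s["eef_pos"]+M@[-.011,0,dz],c))
E
```

```text
t 3.8 p [0.4964 0.0156 0.1061] F [ 1.4 -0.1  0.3] op 0.0006761148221702688
[[-0.133  0.991 -0.   ]
 [ 0.991  0.133  0.   ]
 [ 0.    -0.    -1.   ]]
-0.02 [276.95088    245.09605457] [276.94264057 285.66092797]
-0.01 [276.92322551 237.17819719] [276.91710472 276.06320178]
0 [276.89856498 230.11927125] [276.89408971 267.40077489]
0.011 [276.87437214 223.19578859] [276.87129543 258.8100643 ]
```

Call:
{"fn": "step_arm", "kwargs": {
  "motion": [
    {"offset": [0, 0, 0.002], "twist": 0},
    {"offset": [0, 0, 0.004], "twist": 0},
    {"offset": [0, 0, 0.006], "twist": 0},
    {"offset": [0, 0, 0.006], "twist": 0}
  ]
}}

```text
time: 4.2
eef_pos: [0.497, 0.0155, 0.1032]
tcp_rot: [0.658, 0.753, -0.0, -0.0]
contact_force: [-7.1, 0.3, 15.4]
opening: 0.004
finger_force: 7.4
```

The shut fingertips touch the bar's top at TCP z≈0.104, so the grasp needs to be about 18 mm lower. Back off, open, lower, close.

Call:
{"fn": "step_arm", "kwargs": {
  "motion": [
    {"offset": [0, 0, -0.005], "twist": 0},
    {"offset": [0, 0, -0.01], "twist": 0},
    {"offset": [0, 0, -0.01], "twist": 0},
    {"offset": [0, 0, -0.01], "twist": 0},
    {"offset": [0, 0, -0.01], "twist": 0},
    {"offset": [0, 0, -0.005], "twist": 0},
    {"offset": [0, 0, 0], "twist": 0},
    {"offset": [0, 0, 0.005], "twist": 0},
    {"offset": [0, 0, 0.01], "twist": 0},
    {"offset": [0, 0, 0.014], "twist": 0},
    {"offset": [0, 0, 0.014], "twist": 0}
  ],
  "gripper": 0.05
}}

```text
time: 5.3
eef_pos: [0.496, 0.0156, 0.0854]
tcp_rot: [0.658, 0.753, -0.0, -0.001]
contact_force: [0.4, -0.0, -0.4]
opening: 0.586
finger_force: 0.0
```

Call:
{"fn": "step_arm", "kwargs": {
  "motion": [
    {"offset": [0, 0, 0], "twist": 0},
    {"offset": [0, 0, 0], "twist": 0},
    {"offset": [0, 0, 0], "twist": 0},
    {"offset": [0, 0, 0], "twist": 0},
    {"offset": [0, 0, 0], "twist": 0}
  ],
  "gripper": 0.0,
  "grip_force": 40
}}

```text
time: 5.8
eef_pos: [0.4971, 0.0155, 0.0868]
tcp_rot: [0.658, 0.753, 0.0, 0.0]
contact_force: [1.2, 0.6, 2.2]
opening: 0.085
finger_force: 39.0
```

Gripped, with the opening matching the 9 mm bar and 39 N on the pad. Next I'll straighten, centre and slide most of the way.

Call:
{"fn": "step_arm", "kwargs": {
  "motion": [
    {"offset": [-0.003, 0.001, 0], "twist": -0.5},
    {"offset": [-0.006, 0.002, 0], "twist": -1.1},
    {"offset": [-0.0088, 0.003, 0], "twist": -1.7},
    {"offset": [-0.0087, 0.005, 0], "twist": -1.7},
    {"offset": [-0.0085, 0.009, 0], "twist": -1.7},
    {"offset": [-0.0083, 0.014, 0], "twist": -1.7},
    {"offset": [-0.0082, 0.019, 0], "twist": -1.7},
    {"offset": [-0.008, 0.024, 0.001], "twist": -1.7},
    {"offset": [-0.008, 0.026, 0.001], "twist": -1.7},
    {"offset": [-0.008, 0.026, 0.001], "twist": -1.7}
  ]
}}

```text
time: 6.8
eef_pos: [0.5219, 0.0107, 0.0854]
tcp_rot: [0.647, 0.763, -0.002, -0.002]
contact_force: [-5.2, -0.6, 4.8]
opening: 0.082
finger_force: 39.5
```

```bash
python3 - <<'E'
from h import *
s=state(); c=ctrl.calibration("wrist"); im=ctrl.read_camera("wrist"); cv2.imwrite("w5.png",im); cv2.imwrite("pics/w5.png",cv2.resize(im,(800,600),interpolation=cv2.INTER_CUBIC))
import pickle; pickle.dump(c,open("w5.pkl","wb"))
E
```

```text
t 6.8 p [0.5219 0.0107 0.0854] F [-5.2 -0.6  4.8] op 0.08183410083612729
[[-0.163  0.987 -0.005]
 [ 0.987  0.163 -0.001]
 [ 0.    -0.005 -1.   ]]
```

View pics/w5.png

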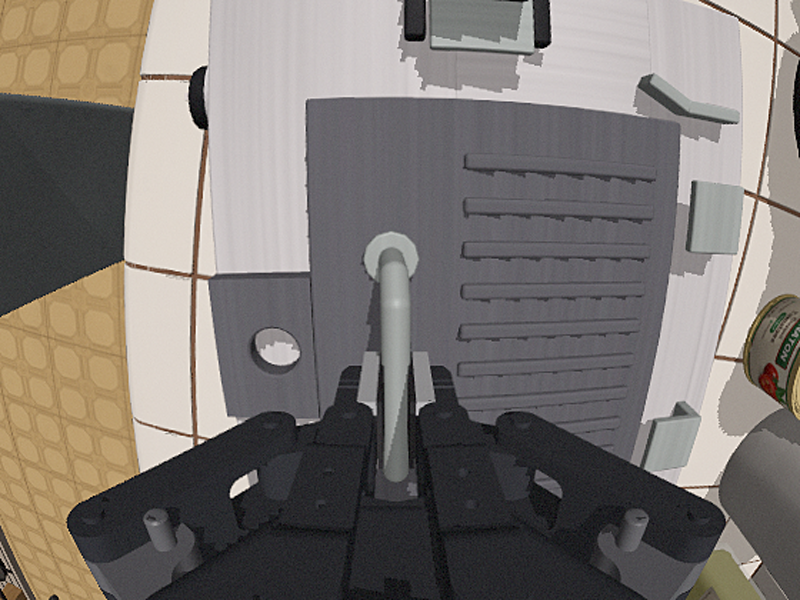

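The plate is slid back with its hole at (277,347). Its rear-left corner at (680,122) is just inside the left cheek, whose straight part starts near (690,108). Checking the numbers.

```bash
python3 - <<'E'
from h import *
import pickle; c=pickle.load(open("w5.pkl","rb"))
f=lambda u,v,z: at_z("wrist",u*.7,v*.7,z,c)
th=.163; A=np.array([[np.cos(th),-np.sin(th)],[np.sin(th),np.cos(th)]])
o=np.array([.5788,.0208])
g=lambda p: np.round(A.T@(p[:2]-o),4)
for n,u,v,z in(("hole",277,347,.084),("hL fl",693,181,.0815),("hL fr",689,249,.0815),("hR fr",647,469,.0815),("hR fl",652,420,.0815),("pFL",308,100,.082),("pRL",680,122,.075),("cheek start in",641,84,.075),("cheek bend in",690,115,.075),("cheek end",738,123,.075)):
    p=f(u,v,z); print(n,np.round(p,4),g(p))
E
```

```text
hole [0.4764 0.0057 0.084 ] [-0.1035  0.0017]
hL fl [0.6289 0.1001 0.0815] [0.0623 0.0702]
hL fr [0.6346 0.0726 0.0815] [0.0635 0.042 ]
hR fr [ 0.6558 -0.0351  0.0815] [ 0.0669 -0.0677]
hR fl [ 0.6454 -0.007   0.0815] [ 0.0612 -0.0383]
pFL [0.4764 0.0984 0.082 ] [-0.0885  0.0932]
pRL [0.6215 0.1233 0.075 ] [0.0588 0.0942]
cheek start in [0.6001 0.133  0.075 ] [0.0392 0.1073]
cheek bend in [0.6261 0.1279 0.075 ] [0.0641 0.098 ]
cheek end [0.6538 0.1333 0.075 ] [0.0923 0.0989]
```

Needs about +1.5 mm in y and another 14-17 mm in x.

Call:
{"fn": "step_arm", "kwargs": {
  "motion": [
    {"offset": [0.0015, 0.003, 0], "twist": 0},
    {"offset": [0.0015, 0.006, 0], "twist": 0},
    {"offset": [0.0015, 0.009, 0], "twist": 0},
    {"offset": [0.0015, 0.011, 0], "twist": 0},
    {"offset": [0.0015, 0.012, 0.001], "twist": 0},
    {"offset": [0.0015, 0.012, 0.001], "twist": 0}
  ]
}}

```text
time: 7.45
eef_pos: [0.534, 0.0144, 0.083]
tcp_rot: [0.647, 0.762, -0.001, -0.001]
contact_force: [-1.2, -1.0, -2.7]
opening: 0.08
finger_force: 38.9
```

Call:
{"fn": "step_arm", "kwargs": {
  "motion": [
    {"offset": [0, 0.001, 0.001], "twist": 0},
    {"offset": [0, 0.002, 0.002], "twist": 0},
    {"offset": [0, 0.002, 0.002], "twist": 0}
  ]
}}

```text
time: 7.75
eef_pos: [0.5368, 0.0149, 0.0819]
tcp_rot: [0.647, 0.762, -0.0, -0.0]
contact_force: [-1.8, -0.0, -2.7]
opening: 0.085
finger_force: 39.0
```

Call:
{"fn": "step_arm", "kwargs": {
  "motion": [
    {"offset": [0, 0.001, 0.001], "twist": 0},
    {"offset": [0, 0.001, 0.002], "twist": 0},
    {"offset": [0, 0.001, 0.003], "twist": 0},
    {"offset": [0, 0.001, 0.003], "twist": 0}
  ]
}}

```text
time: 8.15
eef_pos: [0.538, 0.015, 0.0792]
tcp_rot: [0.647, 0.762, 0.0, 0.0]
contact_force: [-2.6, -0.4, -2.2]
opening: 0.084
finger_force: 39.0
```

Call:
{"fn": "step_arm", "kwargs": {
  "motion": [
    {"offset": [0, 0, 0.001], "twist": 0},
    {"offset": [0, 0, 0.002], "twist": 0},
    {"offset": [0, 0, 0.002], "twist": 0}
  ]
}}

```text
time: 8.45
eef_pos: [0.5381, 0.015, 0.0791]
tcp_rot: [0.647, 0.762, -0.0, -0.0]
contact_force: [-8.1, -0.7, 6.5]
opening: 0.086
finger_force: 40.0
```

```bash
python3 - <<'E'
from h import *
s=state(); c=ctrl.calibration("wrist"); im=ctrl.read_camera("wrist"); cv2.imwrite("w6.png",im); cv2.imwrite("pics/w6.png",cv2.resize(im,(800,600),interpolation=cv2.INTER_CUBIC))
import pickle; pickle.dump(c,open("w6.pkl","wb"))
E
```

```text
t 8.45 p [0.5381 0.015  0.0791] F [-8.1 -0.7  6.5] op 0.0864922093481705
[[-0.163  0.987 -0.001]
 [ 0.987  0.163 -0.   ]
 [ 0.    -0.001 -1.   ]]
```

View pics/w6.png

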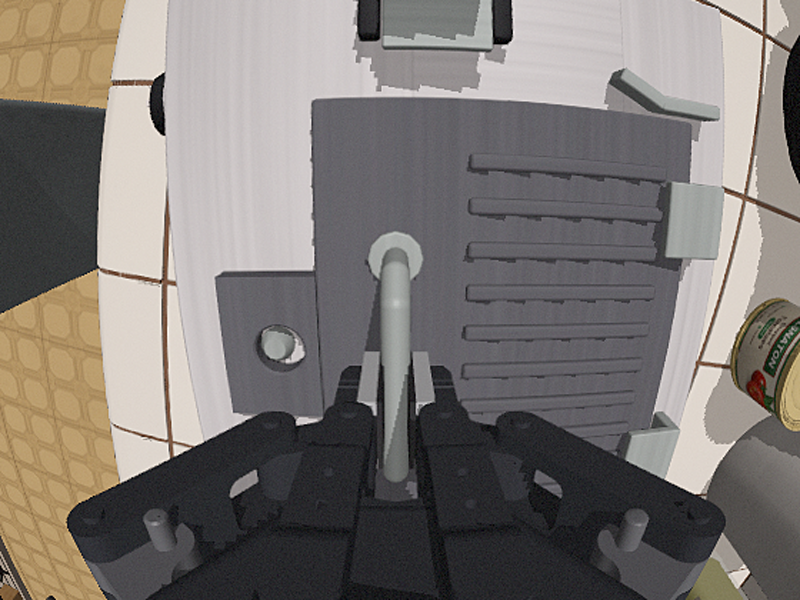

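The pin shows inside the hole at (277,344), the plate is under both hooks, and z dropped about 7.7 mm to firm support, so it is seated. Release and rise.

Call:
{"fn": "step_arm", "kwargs": {
  "motion": [
    {"offset": [0, 0, -0.001], "twist": 0},
    {"offset": [0, 0, -0.002], "twist": 0},
    {"offset": [0, 0, -0.002], "twist": 0},
    {"offset": [0, 0, -0.002], "twist": 0},
    {"offset": [0, 0, -0.02], "twist": 0},
    {"offset": [0, 0, -0.05], "twist": 0},
    {"offset": [0, 0, -0.08], "twist": 0},
    {"offset": [0, 0, -0.08], "twist": 0}
  ],
  "gripper": 0.035
}}

```text
time: 9.3
eef_pos: [0.5414, 0.0145, 0.1626]
tcp_rot: [0.647, 0.762, 0.003, 0.004]
contact_force: [0.1, 0.3, 1.1]
opening: 0.412
finger_force: 0.0
```

Call:
{"fn": "step_arm", "kwargs": {
  "motion": [
    {"offset": [0.04, 0.003, 0], "twist": 0},
    {"offset": [0.08, 0.006, 0], "twist": 0},
    {"offset": [0.12, 0.009, 0], "twist": 0},
    {"offset": [0.16, 0.012, 0], "twist": 0},
    {"offset": [0.173, 0.012, 0], "twist": 0},
    {"offset": [0.173, 0.012, 0.03], "twist": 0},
    {"offset": [0.173, 0.012, 0.06], "twist": 0},
    {"offset": [0.173, 0.012, 0.075], "twist": 0},
    {"offset": [0.173, 0.012, 0.083], "twist": 0},
    {"offset": [0.173, 0.012, 0.083], "twist": 0}
  ],
  "gripper": 0.0
}}

```text
time: 10.3
eef_pos: [0.5212, 0.1871, 0.0732]
tcp_rot: [0.647, 0.762, -0.001, -0.001]
contact_force: [-0.3, -0.6, 0.3]
opening: 0.002
finger_force: 0.0
```

```bash
python3 - <<'E'
from h import *
s=state(); c=ctrl.calibration("wrist"); im=ctrl.read_camera("wrist"); cv2.imwrite("w7.png",im); cv2.imwrite("pics/w7.png",cv2.resize(im,(800,600),interpolation=cv2.INTER_CUBIC))
import pickle; pickle.dump(c,open("w7.pkl","wb"))
E
```

```text
t 10.3 p [0.5212 0.1871 0.0732] F [-0.3 -0.6  0.3] op 0.0015909860242470533
[[-0.162  0.987 -0.002]
 [ 0.987  0.162 -0.   ]
 [-0.    -0.002 -1.   ]]
```

View pics/w7.png

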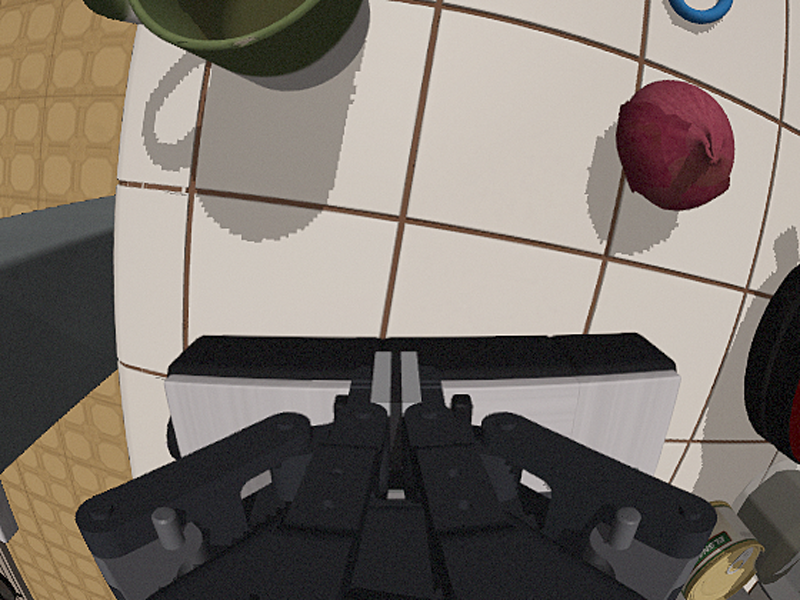

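The fingers are centred on the catch (rail ends at columns 343 and 462), just outside it and clear of the mug and onion. Pushing inward.

Call:
{"fn": "step_arm", "kwargs": {
  "motion": [
    {"offset": [-0.004, 0, 0], "twist": 0},
    {"offset": [-0.008, 0, 0], "twist": 0},
    {"offset": [-0.012, 0, 0], "twist": 0},
    {"offset": [-0.015, 0, 0], "twist": 0},
    {"offset": [-0.018, 0, 0], "twist": 0},
    {"offset": [-0.021, 0, 0], "twist": 0},
    {"offset": [-0.024, 0, 0], "twist": 0}
  ]
}}

```text
time: 11.05
eef_pos: [0.5258, 0.164, 0.0746]
tcp_rot: [0.647, 0.762, 0.0, -0.0]
contact_force: [0.0, 1.7, 1.2]
opening: -0.0
finger_force: 0.8
```

Call:
{"fn": "step_arm", "kwargs": {
  "motion": [
    {"offset": [-0.003, 0, 0], "twist": 0},
    {"offset": [-0.006, 0, 0], "twist": 0},
    {"offset": [-0.009, 0, 0], "twist": 0},
    {"offset": [-0.012, 0, 0], "twist": 0}
  ]
}}

```text
time: 11.45
eef_pos: [0.5278, 0.1519, 0.0744]
tcp_rot: [0.647, 0.762, 0.0, 0.0]
contact_force: [1.1, 1.5, 0.9]
opening: 0.001
finger_force: 0.8
```

Call:
{"fn": "step_arm", "kwargs": {
  "motion": [
    {"offset": [-0.002, 0, 0], "twist": 0},
    {"offset": [-0.004, 0, 0], "twist": 0},
    {"offset": [-0.006, 0, 0], "twist": 0},
    {"offset": [-0.006, 0, 0], "twist": 0}
  ]
}}

```text
time: 11.85
eef_pos: [0.5285, 0.1458, 0.0742]
tcp_rot: [0.647, 0.762, -0.0, 0.0]
contact_force: [0.4, 0.2, -0.1]
opening: -0.002
finger_force: 0.1
```

Call:
{"fn": "step_arm", "kwargs": {
  "motion": [
    {"offset": [-0.0015, 0, 0], "twist": 0},
    {"offset": [-0.003, 0, 0], "twist": 0},
    {"offset": [-0.003, 0, 0], "twist": 0}
  ]
}}

```text
time: 12.15
eef_pos: [0.5286, 0.1444, 0.0742]
tcp_rot: [0.648, 0.762, 0.001, -0.001]
contact_force: [0.4, 5.8, 0.1]
opening: 0.001
finger_force: 2.7
```

Call:
{"fn": "step_arm", "kwargs": {
  "motion": [
    {"offset": [-0.0015, 0, 0], "twist": 0},
    {"offset": [-0.003, 0, 0], "twist": 0},
    {"offset": [-0.003, 0, 0], "twist": 0}
  ]
}}

```text
time: 12.45
eef_pos: [0.5286, 0.1443, 0.0743]
tcp_rot: [0.648, 0.762, 0.003, -0.003]
contact_force: [-1.3, 14.7, 1.4]
opening: -0.001
finger_force: 7.1
```

There is a hard stop at TCP grill y≈0.130, as predicted for fully home. Retreat outward, then up, and check.

Call:
{"fn": "step_arm", "kwargs": {
  "motion": [
    {"offset": [0.01, 0, 0], "twist": 0},
    {"offset": [0.03, 0, 0], "twist": 0},
    {"offset": [0.03, 0, -0.04], "twist": 0},
    {"offset": [0.03, 0, -0.08], "twist": 0},
    {"offset": [0, 0, -0.11], "twist": 0},
    {"offset": [-0.05, 0, -0.12], "twist": 0},
    {"offset": [-0.1, 0, -0.12], "twist": 0},
    {"offset": [-0.15, 0, -0.12], "twist": 0},
    {"offset": [-0.19, 0, -0.12], "twist": 0},
    {"offset": [-0.19, 0, -0.12], "twist": 0}
  ]
}}

```text
time: 13.45
eef_pos: [0.5605, -0.0522, 0.1941]
tcp_rot: [0.649, 0.76, -0.001, 0.001]
contact_force: [-0.4, 0.8, 0.4]
opening: 0.001
finger_force: 0.0
```

```bash
python3 - <<'E'
from h import *
s=state(); c=ctrl.calibration("wrist"); im=ctrl.read_camera("wrist"); cv2.imwrite("w8.png",im); cv2.imwrite("pics/w8.png",cv2.resize(im,(800,600),interpolation=cv2.INTER_CUBIC))
import pickle; pickle.dump(c,open("w8.pkl","wb"))
E
```

```text
t 13.45 p [ 0.5605 -0.0522  0.1941] F [-0.4  0.8  0.4] op 0.0012777483575050852
[[-0.157  0.988 -0.001]
 [ 0.988  0.157 -0.003]
 [-0.003 -0.001 -1.   ]]
```

View pics/w8.png

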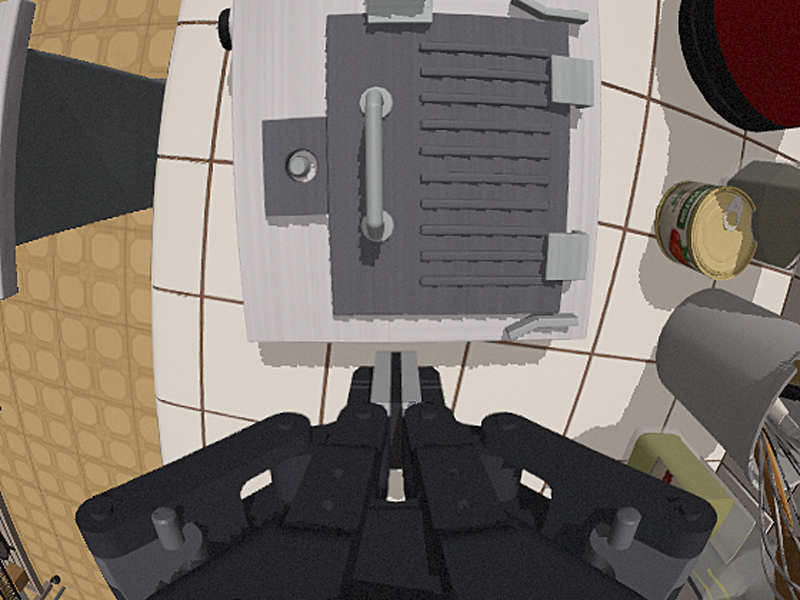

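The pin is in the hole, the plate lies flat under both hooks, and the tongue (400,23) overlaps the plate's edge. A numeric check of catch travel between w3 and w8:

```bash
python3 - <<'E'
from h import *
import pickle
th=.163; A=np.array([[np.cos(th),-np.sin(th)],[np.sin(th),np.cos(th)]]); o=np.array([.5788,.0208])
for f,pts in(("w3",[("tongue",517,81,.0795),("hook",695,218,.0815)]),("w5",[("tongue",480,51,.0795),("hook",691,215,.0815)]),("w8",[("tongue",400,23,.0795),("hook",551,78,.0815),("hole",302,166,.075)])):
    c=pickle.load(open(f+".pkl","rb"))
    for n,u,v,z in pts: print(f,n,np.round(A.T@(at_z("wrist",u*.7,v*.7,z,c)[:2]-o),4))
E
```

```text
w3 tongue [-0.0273  0.1125]
w3 hook [0.0636 0.0558]
w5 tongue [-0.0279  0.1119]
w5 hook [0.0626 0.0562]
w8 tongue [-0.0264  0.0864]
w8 hook [0.0637 0.0559]
w8 hole [-0.0857  0.0006]
```

```bash
python3 -c "
from plant import ctrl
print(ctrl.sign_off())"
```

```text
the job is handed in; nothing more can be done
None
```

The plate is flat on the deck under both hooks with the pin in its hole, the catch is fully home (about 26 mm of travel to a hard stop), the mug, salt shaker and onion were not touched, and the job is handed in at about 13.5 s; I viewed 12 pictures, two over the limit of 10.

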